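Sort the left-over toy parts back into the stock trays

TASK

Put the four loose wooden parts (wheel, spool, bearing block and teardrop cam) back into stock: each one goes into the empty cell of the plywood tray that already holds a part of its own kind. Leave each resting on the cell's floor, the same way up as you found it.

Things in the scene. Friction and masses are not known exactly. Their poses are not given: they have to be found in the camera images.
- wheel: Solid wooden wheel lying flat, 60 mm diameter, 26 mm high, a small dark axle mark in the middle of the top. Dark wood, loose, in a row along y with the others and a tape roll (centres 90 mm or more apart); clear before and behind in x. Origin: centre of its underside, z up.
- spool: Wooden spool standing on end, 44 mm high: round flanges of 36 mm diameter, 9 mm thick, at the bottom and top, waist of 22 mm diameter between; dark bore mark on top. Dark wood, loose, in a row along y with the others and a tape roll (centres 90 mm or more apart); clear before and behind in x. Origin: centre of its underside, z up.
- block: Rectangular wooden bearing block, 60 mm long (its x), 20 mm wide (its y), 28 mm high, with a dark round bore mark on each long side. Dark wood, loose, in a row along y with the others and a tape roll (centres 90 mm or more apart); clear before and behind in x. Origin: centre of its underside, z up; any yaw.
- cam: Flat teardrop-shaped wooden cam, 60 mm long (x), 26 mm high: round end of radius 19 mm centred at x = -11 mm (38 mm wide there), nose of radius 7 mm at x = +23 mm; dark bore mark on the round end. Dark wood, loose, in a row along y with the others and a tape roll (centres 90 mm or more apart); clear before and behind in x. Origin: underside, middle of its length, z up; any yaw.
- tray_wheel: Fixed plywood tray, 169 x 86 mm; walls 3 mm thick, 12 mm high; floor 3 mm thick. Two cells: an empty one, 80 x 80 mm inside, and a stocked one with a fixed wheel (top 29 mm up). Origin: table level, under the centre of the EMPTY cell. x runs along the tray: the stock piece is centred at x = +88 mm; y is across. The stock end points away from the robot (yaw within 0.25 rad).
- tray_spool: Fixed plywood tray, 169 x 86 mm; walls 3 mm thick, 12 mm high; floor 3 mm thick. Two cells: an empty one, 80 x 80 mm inside, and a stocked one with a fixed standing spool (top 47 mm up). Origin: table level, under the centre of the EMPTY cell. x runs along the tray: the stock piece is centred at x = +88 mm; y is across. The stock end points away from the robot (yaw within 0.25 rad).
- tray_block: Fixed plywood tray, 169 x 86 mm; walls 3 mm thick, 12 mm high; floor 3 mm thick. Two cells: an empty one, 80 x 80 mm inside, and a stocked one with a fixed rectangular bearing block (top 31 mm up). Origin: table level, under the centre of the EMPTY cell. x runs along the tray: the stock piece is centred at x = +88 mm; y is across. The stock end points away from the robot (yaw within 0.25 rad).
- tray_cam: Fixed plywood tray, 169 x 86 mm; walls 3 mm thick, 12 mm high; floor 3 mm thick. Two cells: an empty one, 80 x 80 mm inside, and a stocked one with a fixed teardrop cam (top 29 mm up). Origin: table level, under the centre of the EMPTY cell. x runs along the tray: the stock piece is centred at x = +88 mm; y is across. The stock end points away from the robot (yaw within 0.25 rad).
Not all that is in view belongs to the job. Leave any green look-alike of the tray_cam alone.

How it is judged:
By the outcome, as a careful person would: the job done as asked, in the order asked, and still so for the second after the job is handed in, with the robot touching nothing.
It also fails if it takes over 120 s, if anything falls off the work surface, if the arm or the gripper's body presses on something with over 40 N, if the wrist force passes 120 N, or if a joint passes its speed limit or range.

ROBOT

A 7-joint arm with a two-finger parallel gripper is mounted at the origin on the work surface. World frame = base frame: x ahead of the robot, y to its left, z up, the work surface at z = 0. Lengths are in mm, angles in rad, forces in N, time in s.
With the tool pointing down it reaches from about 400 to 925 mm from the base axis. Payload 5.6 kg.
Tool frame: the origin (TCP) lies at the very end of the fingers, on their centre line; the grasp point (between the pads) lies 19 mm behind it; z points along the fingers, y is the line along which they close (so a half turn about z gives the same grasp; the last joint's range is limited). The gripper opens to 85 mm and grips with 20 to 120 N. Pads are 22 mm wide; open, the fingers measure 114 mm over their backs; the gripper's body (76 mm by 85 mm) begins 54 mm behind the grasp point. The pads swing forward as they close: fully open they stand 13 mm farther back than shut.
Start: joints at [1.062, 0.468, -0.012, 1.603, 0.006, 1.071, -0.056], TCP at [291.902, -580.777, 231.29] pointing down, gripper open.
Joint ranges: [-2.53, 2.53], [-0.31, 2.02], [-1.57, 1.55], [0.28, 2.44], [-1.29, 4.43], [0.15, 1.84], [-2.92, 2.92]. Speed limits (rad/s): [2.57, 2.57, 3.14, 3.14, 3.14, 3.14, 3.14].

INTERFACE

Orientations are given as a unit quaternion [w, x, y, z].
In Python, from workcell import bot gives the robot as it stands.
- The arm moves only by the shell command python3 -m pendant 'ROWS'. ROWS is JSON, a list of rows, each an object of numbers: "x", "y", "z": the shift along the world's x, y, z normalised to -1 to 1, where 1 is 300 mm; "ax", "ay", "az": the turn, a rotation vector about the world's x, y, z normalised to -1 to 1, where 1 is 2 rad; "grip": the closure, from -1 (fully open) to 1 (shut). A call has 1 to 20 rows; each row is the pose to reach, as a shift and turn from the pose commanded when the call began; what a row does not reach only later rows make up. A row lasts 1/8 s, in which the tool goes at most 62.5 mm and 10.7 degrees, less where a joint would pass 70% of its speed; a pose out of reach is approached as far as the arm can. A call with a number of a shift or a turn outside -1 to 1 is refused whole. A call with a gripper value outside its range is refused whole. The fingers move at their own pace and stop on an object; the grip force is fixed at half the most. Time passes only in rows, so rows that repeat a pose let the fingers close. It gives the time, the measured TCP pose, the force, the opening and the grip force at its end, in the units of the state.
- bot.observe(): the state, without advancing time (a new reading comes with each control period).
- bot.capture(name): name is "side" or "top"; returns the picture (480x640x3 uint8, red, green, blue); there is no depth.
- bot.camera_info(name): a dict with "mtx" (3x3 intrinsics, pixels), "k1" (the pictures are not rectified: a ray, as slopes to the right and down, at radius r is drawn at 1 + k1 r^2 times it, then the intrinsics apply), "R" (3x3) and "t" (3): a world point X has camera coordinates R X + t. Camera axes: x right, y down, z forward; pixel columns grow to the right and rows downward; lengths in mm; the calibration is good to about 2 mm. A picture is of the moment at which its call begins. camera_info takes no time and is no camera call.
- bot.sign_off(): hands the job in; it is judged then, once.
The state is a dict: "time_s": time; "joints": joint angles; "qvel": joint speeds; "tau": joint torques, N m; "tool_pos": TCP position; "tool_rot": TCP orientation; "wrist_force": force on the tool from outside, world axes, zero at the start; "ft_torque": the same for the moment, N m; "gripper_width": finger opening in mm; "finger_force": force on a finger pad.
Only numpy, scipy, OpenCV 4.12 (cv2) and the standard library are available. Lean on these libraries where they do the work, as an engineer would, in place of code of your own. Each camera call takes 0.05 s, during which the arm holds its last target. There are 200 camera calls.

## Working session

There is one attempt and no reset: what is moved stays moved. The work goes in short steps, Python scripts to look and compute and a shell command to move; the robot and the scene stay as the last step left them, time stands still between calls to the robot, and variables do not carry over. Pictures are saved under pics/ and viewed, at most 14 in all, crops included, and the job is handed in when it is done.

```bash
mkdir -p pics; cat > h.py <<'E'
import numpy as np, cv2
from workcell import bot
def snap(n,f):
    im=bot.capture(n); cv2.imwrite('pics/'+f,im[:,:,::-1]); return im
def ray(n,u,v):
    c=bot.camera_info(n);K=np.array(c['mtx']);k=c['k1']
    x=np.array([(u-K[0,2])/K[0,0],(v-K[1,2])/K[1,1]]);y=x.copy()
    for _ in range(30): y=x/(1+k*(y@y))
    R=np.array(c['R']);t=np.array(c['t'])
    return -R.T@t, R.T@np.array([y[0],y[1],1])
def pos(n,u,v,z):
    o,d=ray(n,u,v); return (o+d*(z-o[2])/d[2])
def proj(n,X):
    c=bot.camera_info(n);K=np.array(c['mtx'])
    p=np.array(c['R'])@np.array(X,float)+np.array(c['t']);s=p[:2]/p[2];s=s*(1+c['k1']*(s@s))
    return K[0,0]*s[0]+K[0,2],K[1,1]*s[1]+K[1,2]
E
python3 - <<'E'
from h import *
snap('top','t0.png');snap('side','s0.png')
for n in('top','side'):
    c=bot.camera_info(n);print(n,c['mtx'],c['k1'],-np.array(c['R']).T@np.array(c['t']),np.round(c['R'],2).tolist())
o=bot.observe();print(o['tool_rot'],o['tool_pos'],o['gripper_width'],o['time_s'])
E
```

```text
top [[503.68348065   0.         306.34631566]
 [  0.         503.68348065 238.01693426]
 [  0.           0.           1.        ]] 0.007926301370627905 [ 416.11222616  -14.9855956  1027.62200674] [[0.0, -1.0, -0.01], [-1.0, -0.0, -0.06], [0.06, 0.01, -1.0]]
side [[440.11451771   0.         324.53517266]
 [  0.         440.11451771 236.48955056]
 [  0.           0.           1.        ]] -0.01302038565562528 [374.76491257 668.23386905 706.86738437] [[-0.98, -0.18, 0.02], [-0.14, 0.68, -0.72], [0.12, -0.71, -0.69]]
[-7.41284150e-04  9.73011659e-01  2.30754632e-01 -2.48710497e-04] [ 291.63827119 -580.35549412  230.44576717] 85.46079577553131 0.1
```

View pics/t0.png

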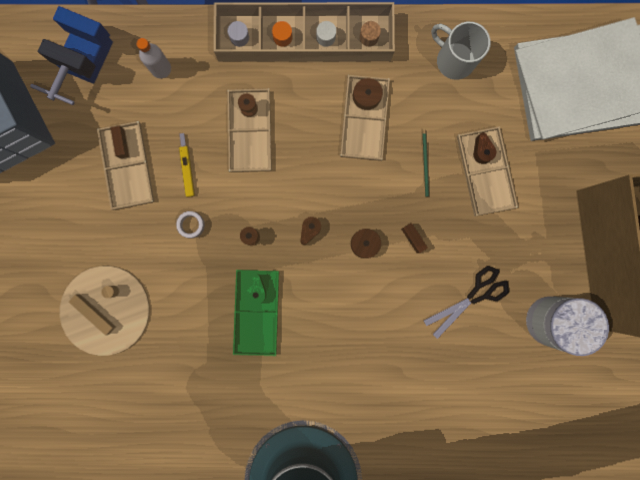

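View pics/s0.png

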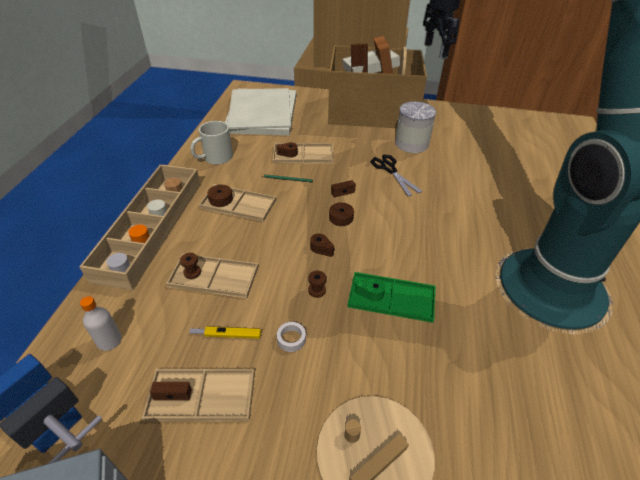

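The top view shows the trays at block (127,165), spool (250,130), wheel (366,118) and cam (487,170). The loose row is spool (250,236), cam (312,231), wheel (366,243) and block (415,238). The green decoy is at (257,312). Next I'll fit the silhouettes.

```bash
cat > fit.py <<'E'
from h import *
from scipy.optimize import minimize
def circ(x,y,r,n=40):
    a=np.linspace(0,2*np.pi,n,endpoint=False);return np.c_[x+r*np.cos(a),y+r*np.sin(a)]
S={'wheel':(circ(0,0,30),26),'spool':(circ(0,0,18),44),'block':(np.array([[30,10],[-30,10],[-30,-10],[30,-10]]),28),
 'cam':(np.r_[circ(-11,0,19),circ(23,0,7)],26),'tray':(np.array([[-43,43],[-43,-43],[126,-43],[126,43]]),12)}
def hull(n,kind,p,z0=0,sc=1):
    pts,h=S[kind];c,s=np.cos(p[2]),np.sin(p[2])
    q=pts@np.array([[c,s],[-s,c]])+p[:2]
    P=[proj(n,[a,b,z]) for z in (z0,z0+h) for a,b in q]
    return cv2.convexHull(np.array(P,np.float32))
def darkmask(im):
    b=cv2.GaussianBlur(im,(3,3),0).astype(int); return ((b[...,0]<115)&(b[...,0]>b[...,2]+8)&(b.sum(2)<240)).astype(np.uint8)
def fit(n,mask,kind,p0,z0=0):
    u,v=map(int,proj(n,[p0[0],p0[1],z0+13]));w=60
    m=cv2.resize(mask[v-w:v+w,u-w:u+w]*255,None,fx=4,fy=4,interpolation=cv2.INTER_LINEAR)/255.
    def cost(p):
        r=np.zeros(m.shape,np.uint8);h=hull(n,kind,p,z0).reshape(-1,2)
        q=((h-[u-w,v-w]+.5)*4-.5)
        cv2.fillConvexPoly(r,np.round(q*16).astype(np.int32),1,shift=4)
        return np.abs(m-r).sum()/r.sum()
    best=None
    for y in ([p0[2]] if len(p0)>2 else np.arange(-3,3.1,.5) if kind in('cam','block') else [0]):
        r=minimize(cost,[p0[0],p0[1],y],method='Nelder-Mead',options=dict(initial_simplex=[[p0[0],p0[1],y],[p0[0]+6,p0[1],y],[p0[0],p0[1]+6,y],[p0[0],p0[1],y+.2]]))
        if best is None or r.fun<best.fun:best=r
    return best.x,best.fun
E
python3 - <<'E'
from fit import *
im=bot.capture('top');m=darkmask(im)
nl,lab,st,ce=cv2.connectedComponentsWithStats(m)
out=im[:,:,::-1].copy()
for k,(u,v) in dict(spool=(250,236),cam=(312,231),wheel=(366,243),block=(415,238)).items():
    i=lab[v,u]; 
    mk=(lab==i).astype(np.uint8)if i else m
    mk=cv2.morphologyEx(mk,cv2.MORPH_CLOSE,np.ones((5,5)))
    p,f=fit('top',mk,k,pos('top',u,v,13)[:2]);print(k,np.round(p,2),round(f,3),st[i])
    cv2.polylines(out,[np.round(hull('top',k,p)*16).astype(int)],1,(0,255,0),1,shift=4)
A=cv2.resize(out[195:275,200:450],None,fx=3.2,fy=3.2,interpolation=cv2.INTER_CUBIC)
B=out[70:220,90:530]
cv2.imwrite('pics/row.png',A)
cv2.imwrite('pics/tr1.png',cv2.resize(out[80:215,90:290],None,fx=4,fy=4,interpolation=cv2.INTER_CUBIC))
cv2.imwrite('pics/tr2.png',cv2.resize(out[70:220,330:530],None,fx=4,fy=4,interpolation=cv2.INTER_CUBIC))
E
```

```text
Traceback (most recent call last):
  File "fit.py", line 24, in fit
    r=minimize(cost,[p0[0],p0[1],y],method='Nelder-Mead',options=dict(initial_simplex=[[p0[0],p0[1],y],[p0[0]+6,p0[1],y],[p0[0],p0[1]+6,y],[p0[0],p0[1],y+.2]]))
  File "fit.py", line 18, in cost
    r=np.zeros(m.shape,np.uint8);h=hull(n,kind,p,z0).reshape(-1,2)
                                   ~~~~^^^^^^^^^^^^^
  File "fit.py", line 10, in hull
    P=[proj(n,[a,b,z]) for z in (z0,z0+h) for a,b in q]
       ~~~~^^^^^^^^^^^
  File "h.py", line 14, in proj
    c=bot.camera_info(n);K=np.array(c['mtx'])
ValueError: time passes only in moves, steps and waits
```

```bash
sed -i "s/c=bot.camera_info(n)/c=ci(n)/" h.py; sed -i "2a import functools\n@functools.lru_cache(None)\ndef ci(n): return bot.camera_info(n)" h.py
cat > see.py <<'E'
from fit import *
def parts(im,seeds):
    m=darkmask(im);nl,lab,st,ce=cv2.connectedComponentsWithStats(m);res={}
    for k,(u,v) in seeds.items():
        w=lab[v-6:v+7,u-6:u+7];w=w[w>0];i=np.bincount(w).argmax()
        mk=cv2.morphologyEx((lab==i).astype(np.uint8),cv2.MORPH_CLOSE,np.ones((5,5)))
        p,f=fit('top',mk,k,pos('top',u,v,13)[:2]);print(k,np.round(p,2),round(f,3),st[i]);res[k]=p
    return res
E
python3 - <<'E'
from see import *
im=bot.capture('top');out=im[:,:,::-1].copy()
r=parts(im,dict(spool=(250,236),cam=(312,231),wheel=(366,243),block=(415,238)))
A=cv2.resize(out[195:275,200:450],None,fx=3.2,fy=3.2,interpolation=cv2.INTER_CUBIC)
for k,p in r.items():
    cv2.polylines(A,[np.round(((hull('top',k,p)-[200,195]+.5)*3.2-.5)*16).astype(int)],1,(0,255,0),1,shift=4)
cv2.imwrite('pics/row.png',A)
cv2.imwrite('pics/tr1.png',cv2.resize(out[80:215,90:290],None,fx=4,fy=4,interpolation=cv2.INTER_CUBIC))
cv2.imwrite('pics/tr2.png',cv2.resize(out[70:220,330:530],None,fx=4,fy=4,interpolation=cv2.INTER_CUBIC))
E
```

```text
spool [4.8347e+02 1.0295e+02 1.9000e-01] 0.78 [240 227  36  19 543]
cam [494.65 -22.88   2.23] 0.522 [300 217  30  29 645]
wheel [ 4.7095e+02 -1.2997e+02  2.0000e-02] 0.191 [350 228  39  30 869]
block [ 481.32 -227.68   -2.51] 0.332 [401 223  32  30 529]
```

View pics/row.png

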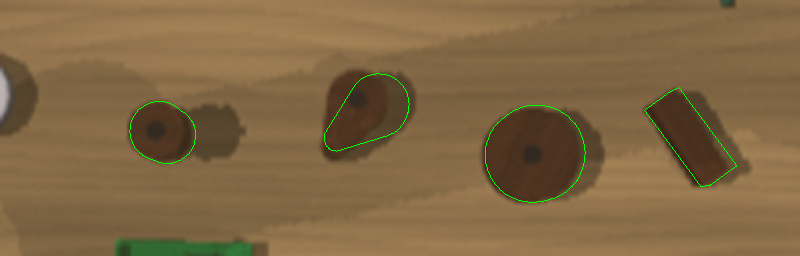

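View pics/tr1.png

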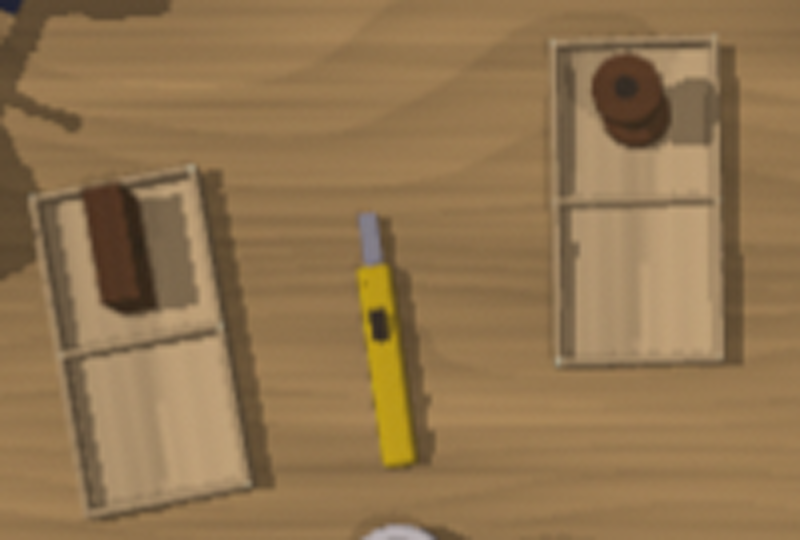

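View pics/tr2.png

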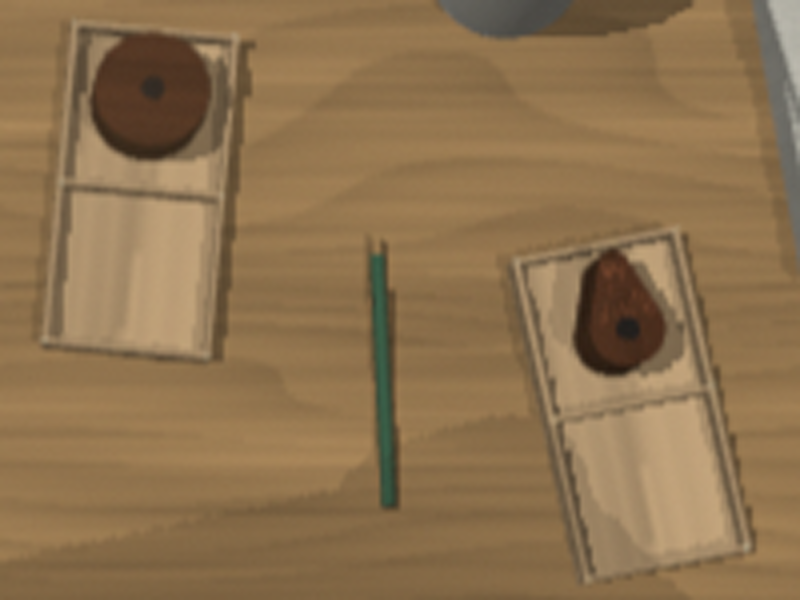

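The overlay fits pulled in the shadows. The tray corners read cleanly in the crops (block (32,197)…(92,516), and so on). I'll refit the parts on colour ratio and fit the trays from their corners.

```bash
cat > p.py <<'E'
import re
s=open('fit.py').read()
i=s.index('def darkmask');j=s.index('def fit')
s=s[:i]+'''def darkmask(im):
    b=cv2.GaussianBlur(im,(3,3),0).astype(float); return ((b[...,0]>1.48*b[...,1])&(b.sum(2)<260)|(b.sum(2)<110)).astype(np.uint8)
'''+s[j:]
open('fit.py','w').write(s)
E
python3 p.py
python3 - <<'E'
from see import *
from scipy.optimize import least_squares
im=bot.capture('top');out=im[:,:,::-1].copy()
for u,v in((250,230),(270,236),(312,240),(366,250),(410,232),(420,225),(434,245)):print(u,v,im[v,u])
r=parts(im,dict(spool=(250,236),cam=(312,231),wheel=(366,243),block=(415,238)))
f=lambda x,y:((x+.5)/3.2-.5+200,(y+.5)/3.2-.5+195)
print('wheel mark',pos('top',*f(532,155),26),'spool',pos('top',*f(156,130),44),'cambore',pos('top',*f(357,99),26))
A=cv2.resize(out[195:275,200:450],None,fx=3.2,fy=3.2,interpolation=cv2.INTER_CUBIC)
for k,p in r.items():
    cv2.polylines(A,[np.round(((hull('top',k,p)-[200,195]+.5)*3.2-.5)*16).astype(int)],1,(0,255,0),1,shift=4)
cv2.imwrite('pics/row2.png',A)
L=np.array([[126,43],[126,-43],[-43,-43],[-43,43]])
T=dict(block=((90,80),[(32,197),(193,168),(252,486),(92,516)]),spool=((90,80),[(551,40),(716,38),(722,360),(559,365)]),
wheel=((330,70),[(75,22),(240,38),(214,358),(42,346)]),cam=((330,70),[(515,260),(680,232),(752,548),(586,580)]))
for k,(o,c) in T.items():
    W=np.array([pos('top',(a+.5)/4-.5+o[0],(b+.5)/4-.5+o[1],12)[:2] for a,b in c])
    fn=lambda p:(L@np.array([[np.cos(p[2]),np.sin(p[2])],[-np.sin(p[2]),np.cos(p[2])]])+p[:2]-W).ravel()
    q=least_squares(fn,[600,0,0]);print('tray',k,np.round(q.x,2),np.abs(q.fun).max().round(1))
E
```

```text
250 230 [80 54 34]
270 236 [90 72 47]
312 240 [84 66 44]
366 250 [80 52 33]
410 232 [73 48 31]
420 225 [110  87  58]
434 245 [148 118  78]
spool [4.824e+02 1.029e+02 2.000e-02] 0.571 [241 228  16  16 109]
cam [493.18 -13.59  -3.56] 0.418 [302 218  18  25 229]
wheel [ 4.6952e+02 -1.2716e+02  1.0000e-02] 0.272 [352 230  28  27 530]
block [ 479.93 -226.      0.59] 0.338 [404 225  22  27 263]
wheel mark [ 469.44691794 -127.25845112   26.        ] spool [483.62589261 104.64031129  44.        ] cambore [504.32851309 -18.43587107  26.        ]
tray block [5.8904e+02 3.5307e+02 2.0000e-01] 1.9
tray spool [6.6132e+02 1.0821e+02 3.0000e-02] 1.6
tray wheel [ 6.8720e+02 -1.2532e+02 -9.0000e-02] 1.2
tray cam [ 5.7694e+02 -3.8517e+02  1.9000e-01] 2.5
```

View pics/row2.png

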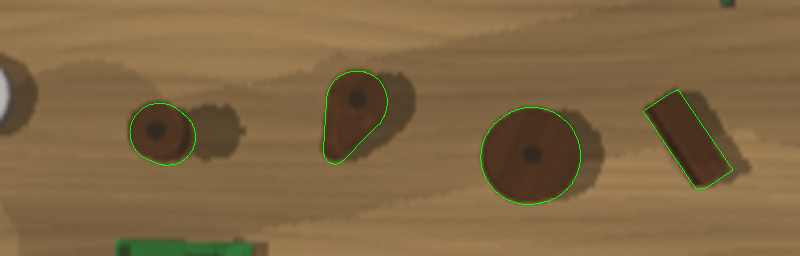

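The overlay now fits the parts and the trays are localised. Moving to the wheel first, with the fingers closing along y.

```bash
python3 -m pendant '[{"x":0.3,"y":1,"az":-0.233},{"x":0.3,"y":1,"az":-0.233},{"x":0.592,"y":1,"az":-0.233},{"x":0.592,"y":1,"az":-0.233},{"x":0.592,"y":1,"az":-0.233},{"x":0.592,"y":1,"az":-0.233},{"x":0.592,"y":1,"az":-0.233},{"x":0.592,"y":1,"az":-0.233},{"x":0.592,"y":1,"az":-0.233},{"x":0.592,"y":1,"az":-0.233},{"x":0.592,"y":1,"az":-0.233}]'
```

```text
schema error: expected keys x, y, z, ax, ay, az, grip
```

```bash
python3 -m pendant '[{"x":0.3,"y":1,"z":0,"ax":0,"ay":0,"az":-0.233,"grip":-1},{"x":0.592,"y":1,"z":0,"ax":0,"ay":0,"az":-0.233,"grip":-1},{"x":0.592,"y":1,"z":0,"ax":0,"ay":0,"az":-0.233,"grip":-1},{"x":0.592,"y":1,"z":0,"ax":0,"ay":0,"az":-0.233,"grip":-1},{"x":0.592,"y":1,"z":0,"ax":0,"ay":0,"az":-0.233,"grip":-1},{"x":0.592,"y":1,"z":0,"ax":0,"ay":0,"az":-0.233,"grip":-1},{"x":0.592,"y":1,"z":0,"ax":0,"ay":0,"az":-0.233,"grip":-1},{"x":0.592,"y":1,"z":0,"ax":0,"ay":0,"az":-0.233,"grip":-1},{"x":0.592,"y":1,"z":0,"ax":0,"ay":0,"az":-0.233,"grip":-1}]'
```

```text
time_s: 1.38
tool_pos: [468.6, -282.3, 231.2]
tool_rot: [0.0, 1.0, -0.001, -0.0]
wrist_force: [0.8, -0.2, 0.5]
gripper_width: 85.6
finger_force: 0.0
```

```bash
python3 -m pendant '[{"x":0,"y":0.512,"z":-0.3,"ax":0,"ay":0,"az":0,"grip":-1},{"x":0,"y":0.512,"z":-0.3,"ax":0,"ay":0,"az":0,"grip":-1},{"x":0,"y":0.512,"z":-0.3,"ax":0,"ay":0,"az":0,"grip":-1},{"x":0,"y":0.512,"z":-0.3,"ax":0,"ay":0,"az":0,"grip":-1},{"x":0,"y":0.512,"z":-0.5,"ax":0,"ay":0,"az":0,"grip":-1},{"x":0,"y":0.512,"z":-0.65,"ax":0,"ay":0,"az":0,"grip":-1},{"x":0,"y":0.512,"z":-0.747,"ax":0,"ay":0,"az":0,"grip":-1},{"x":0,"y":0.512,"z":-0.747,"ax":0,"ay":0,"az":0,"grip":-1},{"x":0,"y":0.512,"z":-0.747,"ax":0,"ay":0,"az":0,"grip":-1},{"x":0,"y":0.512,"z":-0.747,"ax":0,"ay":0,"az":0,"grip":1},{"x":0,"y":0.512,"z":-0.747,"ax":0,"ay":0,"az":0,"grip":1},{"x":0,"y":0.512,"z":-0.747,"ax":0,"ay":0,"az":0,"grip":1},{"x":0,"y":0.512,"z":-0.747,"ax":0,"ay":0,"az":0,"grip":1},{"x":0,"y":0.512,"z":-0.747,"ax":0,"ay":0,"az":0,"grip":1},{"x":0,"y":0.512,"z":-0.747,"ax":0,"ay":0,"az":0,"grip":1},{"x":0,"y":0.512,"z":-0.747,"ax":0,"ay":0,"az":0,"grip":1}]'; python3 -c "
from h import *
snap('side','s1.png')
im=cv2.imread('pics/s1.png');cv2.imwrite('pics/s1c.png',cv2.resize(im[120:320,240:460],None,fx=2.7,fy=2.7))"
```

```text
time_s: 3.38
tool_pos: [470.6, -127.6, 9.1]
tool_rot: [0.0, 1.0, -0.0, 0.001]
wrist_force: [-2.1, -1.0, 10.2]
gripper_width: 57.9
finger_force: 62.0
```

View pics/s1c.png

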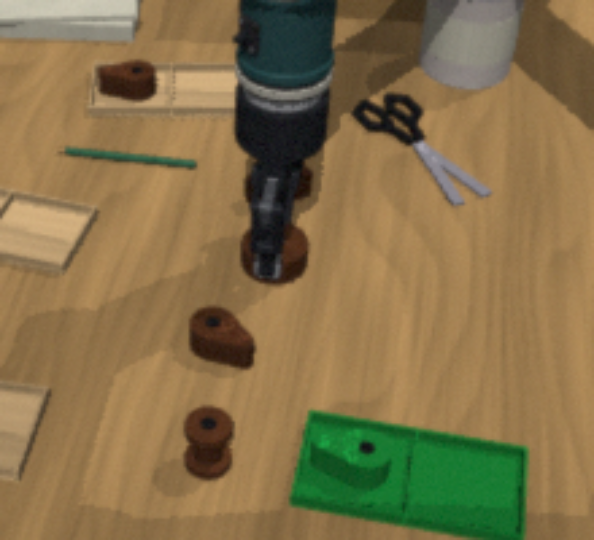

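```bash
python3 -m pendant '[{"x":0,"y":0,"z":0.1,"ax":0,"ay":0,"az":0,"grip":1},{"x":0,"y":0,"z":0.2,"ax":0,"ay":0,"az":0,"grip":1},{"x":0.15,"y":0,"z":0.2,"ax":0,"ay":0,"az":-0.045,"grip":1},{"x":0.3,"y":0,"z":0.2,"ax":0,"ay":0,"az":-0.045,"grip":1},{"x":0.45,"y":0.006,"z":0.2,"ax":0,"ay":0,"az":-0.045,"grip":1},{"x":0.6,"y":0.006,"z":0.2,"ax":0,"ay":0,"az":-0.045,"grip":1},{"x":0.726,"y":0.006,"z":0.2,"ax":0,"ay":0,"az":-0.045,"grip":1},{"x":0.726,"y":0.006,"z":0.2,"ax":0,"ay":0,"az":-0.045,"grip":1},{"x":0.726,"y":0.006,"z":0.2,"ax":0,"ay":0,"az":-0.045,"grip":1},{"x":0.726,"y":0.006,"z":0.2,"ax":0,"ay":0,"az":-0.045,"grip":1}]'; python3 -c "
from h import *
snap('side','s2.png')
im=cv2.imread('pics/s2.png');cv2.imwrite('pics/s2c.png',cv2.resize(im[100:300,130:350],None,fx=2.7,fy=2.7))"
```

```text
time_s: 4.68
tool_pos: [686.2, -125.7, 67.5]
tool_rot: [0.0, 0.999, -0.045, -0.0]
wrist_force: [0.3, 0.0, -0.4]
gripper_width: 57.6
finger_force: 64.6
```

View pics/s2c.png

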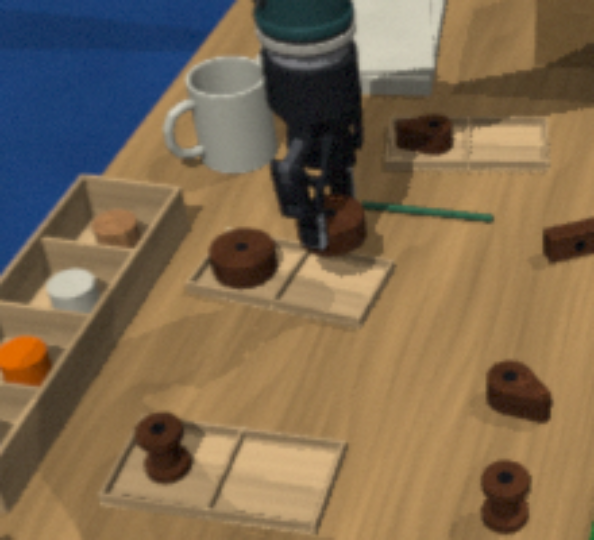

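The wheel is held level, but it seems to sit a bit toward −x of the fingers. I'll check that against a projection.

```bash
python3 - <<'E'
from fit import *
for dx in(0,-8,-16):
    h=hull('side','wheel',[686.2+dx,-125.7,0],60).reshape(-1,2); print(dx,h.min(0).round(1),h.max(0).round(1), np.round(proj('side',[686.2+dx,-125.7,86]),1))
im=bot.capture('side');m=darkmask(im);nl,lab,st,ce=cv2.connectedComponentsWithStats(m)
for i in range(1,nl):
    if st[i,4]>60 and 200<ce[i][0]<300:print(st[i],ce[i])
print('tcp',proj('side',bot.observe()['tool_pos']))
E
```

```text
0 [237.6 171. ] [264.3 195.2] [250.6 178.5]
-8 [240.9 171.4] [267.5 195.6] [253.9 178.9]
-16 [244.2 171.8] [270.8 196. ] [257.2 179.3]
[ 261    0   67   58 1021] [290.42605289  23.67384917]
[212  48  29  28 581] [226.22719449  61.90361446]
[222  68  37  36 328] [247.59756098  82.55792683]
[221  89   8  15  63] [224.6031746   95.14285714]
[ 228  118   37   76 1673] [248.80514047 154.8182905 ]
[277 143  20  14 222] [287.03603604 149.09009009]
[208 185  24  21 399] [219.66917293 195.04511278]
tcp (np.float64(251.16322274068347), np.float64(184.74429389934386))
```

```bash
python3 -m pendant '[{"x":0,"y":0,"z":-0.1,"ax":0,"ay":0,"az":0,"grip":1},{"x":0,"y":0,"z":-0.16,"ax":0,"ay":0,"az":0,"grip":1},{"x":0,"y":0,"z":-0.183,"ax":0,"ay":0,"az":0,"grip":1},{"x":0,"y":0,"z":-0.183,"ax":0,"ay":0,"az":0,"grip":1},{"x":0,"y":0,"z":-0.183,"ax":0,"ay":0,"az":0,"grip":1},{"x":0,"y":0,"z":-0.183,"ax":0,"ay":0,"az":0,"grip":-1},{"x":0,"y":0,"z":-0.183,"ax":0,"ay":0,"az":0,"grip":-1},{"x":0,"y":0,"z":-0.183,"ax":0,"ay":0,"az":0,"grip":-1},{"x":0,"y":0,"z":-0.183,"ax":0,"ay":0,"az":0,"grip":-1},{"x":0,"y":0,"z":-0.1,"ax":0,"ay":0,"az":0,"grip":-1},{"x":0,"y":0,"z":0,"ax":0,"ay":0,"az":0,"grip":-1},{"x":0,"y":0,"z":0.1,"ax":0,"ay":0,"az":0,"grip":-1},{"x":0,"y":0,"z":0.1,"ax":0,"ay":0,"az":0,"grip":-1}]'
```

```text
time_s: 6.4
tool_pos: [690.0, -125.7, 102.3]
tool_rot: [0.0, 0.999, -0.045, 0.004]
wrist_force: [0.0, 1.1, 0.1]
gripper_width: 85.8
finger_force: 0.0
```

```bash
python3 -m pendant '[{"x":-0.15,"y":0.1,"z":0,"ax":0,"ay":0,"az":-0.165,"grip":-1},{"x":-0.613,"y":0.358,"z":0,"ax":0,"ay":0,"az":-0.165,"grip":-1},{"x":-0.613,"y":0.358,"z":0,"ax":0,"ay":0,"az":-0.165,"grip":-1},{"x":-0.613,"y":0.358,"z":0,"ax":0,"ay":0,"az":-0.165,"grip":-1},{"x":-0.613,"y":0.358,"z":0,"ax":0,"ay":0,"az":-0.165,"grip":-1},{"x":-0.613,"y":0.358,"z":0,"ax":0,"ay":0,"az":-0.165,"grip":-1},{"x":-0.613,"y":0.358,"z":-0.15,"ax":0,"ay":0,"az":-0.165,"grip":-1},{"x":-0.613,"y":0.358,"z":-0.25,"ax":0,"ay":0,"az":-0.165,"grip":-1},{"x":-0.613,"y":0.358,"z":-0.313,"ax":0,"ay":0,"az":-0.165,"grip":-1},{"x":-0.613,"y":0.358,"z":-0.313,"ax":0,"ay":0,"az":-0.165,"grip":-1},{"x":-0.613,"y":0.358,"z":-0.313,"ax":0,"ay":0,"az":-0.165,"grip":1},{"x":-0.613,"y":0.358,"z":-0.313,"ax":0,"ay":0,"az":-0.165,"grip":1},{"x":-0.613,"y":0.358,"z":-0.313,"ax":0,"ay":0,"az":-0.165,"grip":1},{"x":-0.613,"y":0.358,"z":-0.313,"ax":0,"ay":0,"az":-0.165,"grip":1},{"x":-0.613,"y":0.358,"z":-0.313,"ax":0,"ay":0,"az":-0.165,"grip":1},{"x":-0.613,"y":0.358,"z":-0.313,"ax":0,"ay":0,"az":-0.165,"grip":1},{"x":-0.613,"y":0.358,"z":-0.313,"ax":0,"ay":0,"az":-0.165,"grip":1}]'
```

```text
time_s: 8.52
tool_pos: [504.3, -18.0, 4.5]
tool_rot: [-0.0, 0.978, -0.209, 0.001]
wrist_force: [-0.8, -0.3, 6.0]
gripper_width: 35.8
finger_force: 59.7
```

```bash
python3 -m pendant '[{"x":0,"y":0,"z":0.12,"ax":0,"ay":0,"az":0,"grip":1},{"x":0,"y":0,"z":0.25,"ax":0,"ay":0,"az":0,"grip":1},{"x":0.05,"y":-0.15,"z":0.25,"ax":0,"ay":0,"az":0.08,"grip":1},{"x":0.1,"y":-0.3,"z":0.25,"ax":0,"ay":0,"az":0.16,"grip":1},{"x":0.15,"y":-0.45,"z":0.25,"ax":0,"ay":0,"az":0.24,"grip":1},{"x":0.2,"y":-0.6,"z":0.25,"ax":0,"ay":0,"az":0.305,"grip":1},{"x":0.281,"y":-0.75,"z":0.25,"ax":0,"ay":0,"az":0.305,"grip":1},{"x":0.281,"y":-0.9,"z":0.25,"ax":0,"ay":0,"az":0.305,"grip":1},{"x":0.281,"y":-1,"z":0.25,"ax":0,"ay":0,"az":0.305,"grip":1},{"x":0.281,"y":-1,"z":0.25,"ax":0,"ay":0,"az":0.305,"grip":1},{"x":0.281,"y":-1,"z":0.25,"ax":0,"ay":0,"az":0.305,"grip":1}]'; python3 -m pendant '[{"x":0,"y":-0.1,"z":0,"ax":0,"ay":0,"az":0,"grip":1},{"x":0,"y":-0.216,"z":0,"ax":0,"ay":0,"az":0,"grip":1},{"x":0,"y":-0.216,"z":0,"ax":0,"ay":0,"az":0,"grip":1},{"x":0,"y":-0.216,"z":0,"ax":0,"ay":0,"az":0,"grip":1}]'; python3 -c "
from h import *
snap('top','t3.png')
im=cv2.imread('pics/t3.png');cv2.imwrite('pics/t3c.png',cv2.resize(im[70:260,330:530],None,fx=3,fy=3))"
```

```text
time_s: 9.9
tool_pos: [587.8, -316.7, 78.5]
tool_rot: [-0.0, 0.995, 0.095, 0.0]
wrist_force: [-0.5, 0.8, -0.2]
gripper_width: 36.0
finger_force: 60.1
time_s: 10.4
tool_pos: [588.3, -380.4, 78.3]
tool_rot: [-0.001, 0.995, 0.096, 0.0]
wrist_force: [0.1, 1.2, -0.0]
gripper_width: 36.2
finger_force: 60.1
```

View pics/t3c.png

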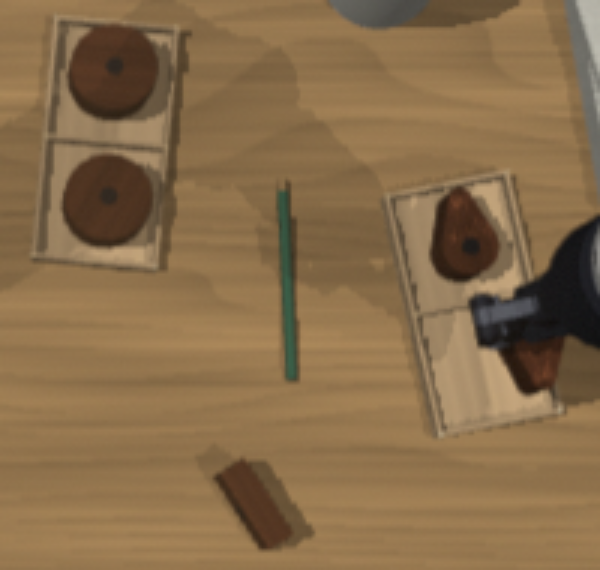

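The wheel sits in its cell (crop 108,197). The cam is aligned over its empty cell, nose toward the robot, so I'm lowering it.

```bash
python3 -m pendant '[{"x":0,"y":0,"z":-0.12,"ax":0,"ay":0,"az":0,"grip":1},{"x":0,"y":0,"z":-0.19,"ax":0,"ay":0,"az":0,"grip":1},{"x":0,"y":0,"z":-0.22,"ax":0,"ay":0,"az":0,"grip":1},{"x":0,"y":0,"z":-0.234,"ax":0,"ay":0,"az":0,"grip":1},{"x":0,"y":0,"z":-0.234,"ax":0,"ay":0,"az":0,"grip":1},{"x":0,"y":0,"z":-0.234,"ax":0,"ay":0,"az":0,"grip":1}]'
```

```text
time_s: 11.2
tool_pos: [588.2, -383.2, 9.0]
tool_rot: [0.0, 0.996, 0.095, 0.001]
wrist_force: [0.6, 0.4, -0.5]
gripper_width: 36.0
finger_force: 60.1
```

```bash
python3 -m pendant '[{"x":0,"y":0,"z":0,"ax":0,"ay":0,"az":0,"grip":0.01},{"x":0,"y":0,"z":0,"ax":0,"ay":0,"az":0,"grip":0.01},{"x":0,"y":0,"z":0,"ax":0,"ay":0,"az":0,"grip":0.01},{"x":0,"y":0,"z":0.05,"ax":0,"ay":0,"az":0,"grip":0.01},{"x":0,"y":0,"z":0.12,"ax":0,"ay":0,"az":0,"grip":0.01},{"x":0,"y":0,"z":0.25,"ax":0,"ay":0,"az":0,"grip":-1},{"x":0,"y":0,"z":0.3,"ax":0,"ay":0,"az":0,"grip":-1},{"x":0,"y":0,"z":0.3,"ax":0,"ay":0,"az":0,"grip":-1}]'
```

```text
time_s: 12.2
tool_pos: [588.7, -383.4, 100.4]
tool_rot: [0.001, 0.996, 0.095, 0.001]
wrist_force: [-0.2, 0.3, 0.4]
gripper_width: 85.3
finger_force: 0.0
```

```bash
python3 -m pendant '[{"x":-0.1,"y":0.15,"z":0,"ax":0,"ay":0,"az":0.2,"grip":-1},{"x":-0.359,"y":0.523,"z":0,"ax":0,"ay":0,"az":0.2,"grip":-1},{"x":-0.359,"y":0.523,"z":0,"ax":0,"ay":0,"az":0.2,"grip":-1},{"x":-0.359,"y":0.523,"z":0,"ax":0,"ay":0,"az":0.2,"grip":-1},{"x":-0.359,"y":0.523,"z":0,"ax":0,"ay":0,"az":0.2,"grip":-1},{"x":-0.359,"y":0.523,"z":-0.15,"ax":0,"ay":0,"az":0.2,"grip":-1},{"x":-0.359,"y":0.523,"z":-0.25,"ax":0,"ay":0,"az":0.2,"grip":-1},{"x":-0.359,"y":0.523,"z":-0.3,"ax":0,"ay":0,"az":0.2,"grip":-1},{"x":-0.359,"y":0.523,"z":-0.317,"ax":0,"ay":0,"az":0.2,"grip":-1},{"x":-0.359,"y":0.523,"z":-0.317,"ax":0,"ay":0,"az":0.2,"grip":-1},{"x":-0.359,"y":0.523,"z":-0.317,"ax":0,"ay":0,"az":0.2,"grip":1},{"x":-0.359,"y":0.523,"z":-0.317,"ax":0,"ay":0,"az":0.2,"grip":1},{"x":-0.359,"y":0.523,"z":-0.317,"ax":0,"ay":0,"az":0.2,"grip":1},{"x":-0.359,"y":0.523,"z":-0.317,"ax":0,"ay":0,"az":0.2,"grip":1},{"x":-0.359,"y":0.523,"z":-0.317,"ax":0,"ay":0,"az":0.2,"grip":1},{"x":-0.359,"y":0.523,"z":-0.317,"ax":0,"ay":0,"az":0.2,"grip":1},{"x":-0.359,"y":0.523,"z":-0.317,"ax":0,"ay":0,"az":0.2,"grip":1},{"x":-0.359,"y":0.523,"z":-0.317,"ax":0,"ay":0,"az":0.2,"grip":1},{"x":-0.359,"y":0.523,"z":-0.317,"ax":0,"ay":0,"az":0.2,"grip":1}]'
```

```text
time_s: 14.58
tool_pos: [480.4, -226.0, 3.5]
tool_rot: [0.0, 0.957, 0.291, 0.0]
wrist_force: [0.1, 0.9, 5.8]
gripper_width: 18.5
finger_force: 59.4
```

```bash
python3 -m pendant '[{"x":0,"y":0,"z":0.12,"ax":0,"ay":0,"az":0,"grip":1},{"x":0,"y":0,"z":0.3,"ax":0,"ay":0,"az":0,"grip":1},{"x":0.05,"y":0.15,"z":0.3,"ax":0,"ay":0,"az":-0.08,"grip":1},{"x":0.1,"y":0.3,"z":0.3,"ax":0,"ay":0,"az":-0.16,"grip":1},{"x":0.15,"y":0.45,"z":0.3,"ax":0,"ay":0,"az":-0.195,"grip":1},{"x":0.2,"y":0.6,"z":0.3,"ax":0,"ay":0,"az":-0.195,"grip":1},{"x":0.25,"y":0.75,"z":0.3,"ax":0,"ay":0,"az":-0.195,"grip":1},{"x":0.3,"y":0.9,"z":0.3,"ax":0,"ay":0,"az":-0.195,"grip":1},{"x":0.363,"y":1,"z":0.3,"ax":0,"ay":0,"az":-0.195,"grip":1},{"x":0.363,"y":1,"z":0.3,"ax":0,"ay":0,"az":-0.195,"grip":1},{"x":0.363,"y":1,"z":0.3,"ax":0,"ay":0,"az":-0.195,"grip":1}]'; python3 -m pendant '[{"x":0,"y":0.15,"z":0,"ax":0,"ay":0,"az":0,"grip":1},{"x":0,"y":0.3,"z":0,"ax":0,"ay":0,"az":0,"grip":1},{"x":0,"y":0.45,"z":0,"ax":0,"ay":0,"az":0,"grip":1},{"x":0,"y":0.6,"z":0,"ax":0,"ay":0,"az":0,"grip":1},{"x":0,"y":0.75,"z":0,"ax":0,"ay":0,"az":0,"grip":1},{"x":0,"y":0.86,"z":0,"ax":0,"ay":0,"az":0,"grip":1},{"x":0,"y":0.93,"z":0,"ax":0,"ay":0,"az":0,"grip":1},{"x":0,"y":0.93,"z":0,"ax":0,"ay":0,"az":0,"grip":1},{"x":0,"y":0.93,"z":0,"ax":0,"ay":0,"az":0,"grip":1},{"x":0,"y":0.93,"z":0,"ax":0,"ay":0,"az":0,"grip":1}]'; python3 -c "
from h import *
snap('top','t4.png')
im=cv2.imread('pics/t4.png');cv2.imwrite('pics/t4c.png',im[70:270,60:560])"
```

```text
time_s: 15.95
tool_pos: [588.2, 73.2, 92.4]
tool_rot: [0.0, 0.995, 0.099, -0.001]
wrist_force: [-0.5, 0.3, -1.0]
gripper_width: 18.8
finger_force: 58.6
time_s: 17.2
tool_pos: [589.7, 350.8, 93.0]
tool_rot: [0.001, 0.995, 0.098, -0.0]
wrist_force: [0.4, -0.8, -1.0]
gripper_width: 18.7
finger_force: 58.7
```

View pics/t4c.png

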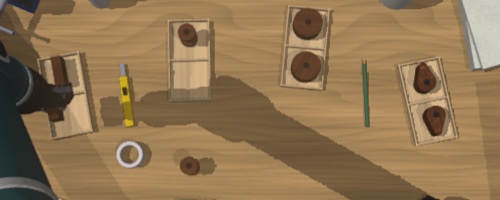

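The cam and wheel are in their cells, and the block hangs over its tray. Lowering it.

```bash
python3 -m pendant '[{"x":0,"y":0,"z":-0.15,"ax":0,"ay":0,"az":0,"grip":1},{"x":0,"y":0,"z":-0.23,"ax":0,"ay":0,"az":0,"grip":1},{"x":0,"y":0,"z":-0.27,"ax":0,"ay":0,"az":0,"grip":1},{"x":0,"y":0,"z":-0.287,"ax":0,"ay":0,"az":0,"grip":1},{"x":0,"y":0,"z":-0.287,"ax":0,"ay":0,"az":0,"grip":1},{"x":0,"y":0,"z":-0.287,"ax":0,"ay":0,"az":0,"grip":1}]'
```

```text
time_s: 18.0
tool_pos: [589.6, 353.6, 7.9]
tool_rot: [-0.0, 0.995, 0.1, 0.001]
wrist_force: [0.3, 0.5, -0.2]
gripper_width: 18.9
finger_force: 58.8
```

```bash
python3 -m pendant '[{"x":0,"y":0,"z":0,"ax":0,"ay":0,"az":0,"grip":0.25},{"x":0,"y":0,"z":0,"ax":0,"ay":0,"az":0,"grip":0.25},{"x":0,"y":0,"z":0,"ax":0,"ay":0,"az":0,"grip":0.25},{"x":0,"y":0,"z":0.05,"ax":0,"ay":0,"az":0,"grip":0.25},{"x":0,"y":0,"z":0.12,"ax":0,"ay":0,"az":0,"grip":0.25},{"x":0,"y":0,"z":0.25,"ax":0,"ay":0,"az":0,"grip":-1},{"x":0,"y":0,"z":0.35,"ax":0,"ay":0,"az":0,"grip":-1},{"x":0,"y":0,"z":0.35,"ax":0,"ay":0,"az":0,"grip":-1}]'
```

```text
time_s: 19.0
tool_pos: [591.1, 354.7, 117.1]
tool_rot: [-0.002, 0.995, 0.1, 0.004]
wrist_force: [0.1, -0.3, -0.7]
gripper_width: 84.0
finger_force: 0.0
```

```bash
python3 -m pendant '[{"x":-0.1,"y":-0.2,"z":0,"ax":0,"ay":0,"az":-0.085,"grip":-1},{"x":-0.353,"y":-0.832,"z":0,"ax":0,"ay":0,"az":-0.085,"grip":-1},{"x":-0.353,"y":-0.832,"z":0,"ax":0,"ay":0,"az":-0.085,"grip":-1},{"x":-0.353,"y":-0.832,"z":0,"ax":0,"ay":0,"az":-0.085,"grip":-1},{"x":-0.353,"y":-0.832,"z":0,"ax":0,"ay":0,"az":-0.085,"grip":-1},{"x":-0.353,"y":-0.832,"z":0,"ax":0,"ay":0,"az":-0.085,"grip":-1},{"x":-0.353,"y":-0.832,"z":0,"ax":0,"ay":0,"az":-0.085,"grip":-1},{"x":-0.353,"y":-0.832,"z":-0.15,"ax":0,"ay":0,"az":-0.085,"grip":-1},{"x":-0.353,"y":-0.832,"z":-0.25,"ax":0,"ay":0,"az":-0.085,"grip":-1},{"x":-0.353,"y":-0.832,"z":-0.32,"ax":0,"ay":0,"az":-0.085,"grip":-1},{"x":-0.353,"y":-0.832,"z":-0.34,"ax":0,"ay":0,"az":-0.085,"grip":-1},{"x":-0.353,"y":-0.832,"z":-0.34,"ax":0,"ay":0,"az":-0.085,"grip":-1},{"x":-0.353,"y":-0.832,"z":-0.34,"ax":0,"ay":0,"az":-0.085,"grip":1},{"x":-0.353,"y":-0.832,"z":-0.34,"ax":0,"ay":0,"az":-0.085,"grip":1},{"x":-0.353,"y":-0.832,"z":-0.34,"ax":0,"ay":0,"az":-0.085,"grip":1},{"x":-0.353,"y":-0.832,"z":-0.34,"ax":0,"ay":0,"az":-0.085,"grip":1},{"x":-0.353,"y":-0.832,"z":-0.34,"ax":0,"ay":0,"az":-0.085,"grip":1},{"x":-0.353,"y":-0.832,"z":-0.34,"ax":0,"ay":0,"az":-0.085,"grip":1},{"x":-0.353,"y":-0.832,"z":-0.34,"ax":0,"ay":0,"az":-0.085,"grip":1}]'
```

```text
time_s: 21.38
tool_pos: [483.6, 103.6, 10.7]
tool_rot: [-0.0, 1.0, 0.015, 0.001]
wrist_force: [-0.2, 0.1, 5.6]
gripper_width: 33.8
finger_force: 59.0
```

```bash
python3 -m pendant '[{"x":0,"y":0,"z":0.1,"ax":0,"ay":0,"az":0,"grip":1},{"x":0,"y":0,"z":0.2,"ax":0,"ay":0,"az":0,"grip":1},{"x":0.12,"y":0,"z":0.2,"ax":0,"ay":0,"az":0,"grip":1},{"x":0.25,"y":0.016,"z":0.2,"ax":0,"ay":0,"az":0,"grip":1},{"x":0.38,"y":0.016,"z":0.2,"ax":0,"ay":0,"az":0,"grip":1},{"x":0.5,"y":0.016,"z":0.2,"ax":0,"ay":0,"az":0,"grip":1},{"x":0.594,"y":0.016,"z":0.2,"ax":0,"ay":0,"az":0,"grip":1},{"x":0.594,"y":0.016,"z":0.2,"ax":0,"ay":0,"az":0,"grip":1},{"x":0.594,"y":0.016,"z":0.2,"ax":0,"ay":0,"az":0,"grip":1},{"x":0.594,"y":0.016,"z":0.2,"ax":0,"ay":0,"az":0,"grip":1}]'; python3 -c "
from h import *
snap('side','s5.png')
im=cv2.imread('pics/s5.png');cv2.imwrite('pics/s5c.png',cv2.resize(im[170:430,120:380],None,fx=2.2,fy=2.2))"
```

```text
time_s: 22.62
tool_pos: [660.2, 108.5, 69.9]
tool_rot: [0.0, 1.0, 0.015, -0.0]
wrist_force: [-0.4, 0.4, -0.3]
gripper_width: 33.5
finger_force: 59.5
```

View pics/s5c.png

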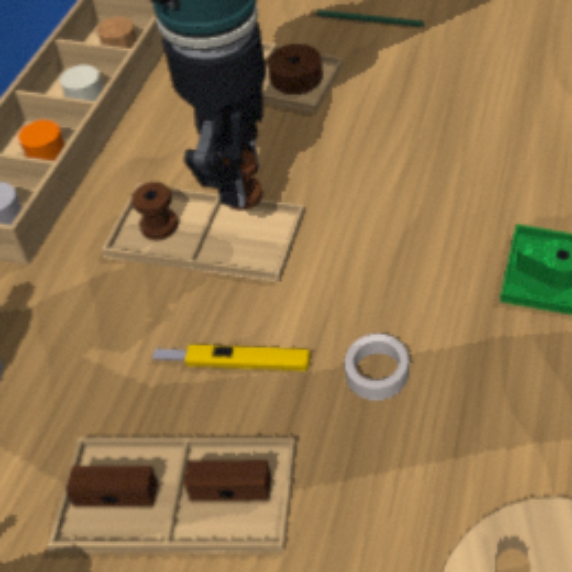

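The block rests in its cell (crop 228,480) and the spool is held upright. Lowering it.

```bash
python3 -m pendant '[{"x":0,"y":0,"z":-0.1,"ax":0,"ay":0,"az":0,"grip":1},{"x":0,"y":0,"z":-0.15,"ax":0,"ay":0,"az":0,"grip":1},{"x":0,"y":0,"z":-0.175,"ax":0,"ay":0,"az":0,"grip":1},{"x":0,"y":0,"z":-0.185,"ax":0,"ay":0,"az":0,"grip":1},{"x":0,"y":0,"z":-0.185,"ax":0,"ay":0,"az":0,"grip":1},{"x":0,"y":0,"z":-0.185,"ax":0,"ay":0,"az":0,"grip":1}]'
```

```text
time_s: 23.42
tool_pos: [661.7, 108.4, 15.1]
tool_rot: [-0.0, 1.0, 0.015, 0.001]
wrist_force: [0.5, -0.4, -0.2]
gripper_width: 34.0
finger_force: 59.6
```

```bash
python3 -m pendant '[{"x":0,"y":0,"z":0,"ax":0,"ay":0,"az":0,"grip":0.1},{"x":0,"y":0,"z":0,"ax":0,"ay":0,"az":0,"grip":0},{"x":0,"y":0,"z":0,"ax":0,"ay":0,"az":0,"grip":-0.05},{"x":0,"y":0,"z":0,"ax":0,"ay":0,"az":0,"grip":-0.05},{"x":0,"y":0,"z":0.05,"ax":0,"ay":0,"az":0,"grip":-0.05},{"x":0,"y":0,"z":0.12,"ax":0,"ay":0,"az":0,"grip":-0.05},{"x":0,"y":0,"z":0.25,"ax":0,"ay":0,"az":0,"grip":-0.05},{"x":0,"y":0,"z":0.4,"ax":0,"ay":0,"az":0,"grip":-1},{"x":-0.2,"y":0,"z":0.5,"ax":0,"ay":0,"az":0,"grip":-1},{"x":-0.5,"y":0,"z":0.5,"ax":0,"ay":0,"az":0,"grip":-1},{"x":-0.7,"y":-0.3,"z":0.5,"ax":0,"ay":0,"az":0,"grip":-1},{"x":-0.7,"y":-0.3,"z":0.5,"ax":0,"ay":0,"az":0,"grip":-1},{"x":-0.7,"y":-0.3,"z":0.5,"ax":0,"ay":0,"az":0,"grip":-1},{"x":-0.7,"y":-0.3,"z":0.5,"ax":0,"ay":0,"az":0,"grip":-1}]'; python3 -c "
from h import *
snap('side','s6.png');snap('top','t6.png')
a=cv2.imread('pics/s6.png');b=cv2.imread('pics/t6.png')
b=cv2.resize(b[60:230,90:530],(790,305));a=cv2.resize(a[130:430,140:350],None,fx=.98,fy=.98)
c=np.zeros((600,790,3),np.uint8);c[:305]=b;c[305:305+a.shape[0],:a.shape[1]]=a[:295];cv2.imwrite('pics/f.png',c)"
```

```text
time_s: 25.18
tool_pos: [452.5, 18.5, 166.0]
tool_rot: [-0.0, 1.0, 0.015, 0.002]
wrist_force: [0.5, 0.7, -0.3]
gripper_width: 85.5
finger_force: 0.0
```

View pics/f.png

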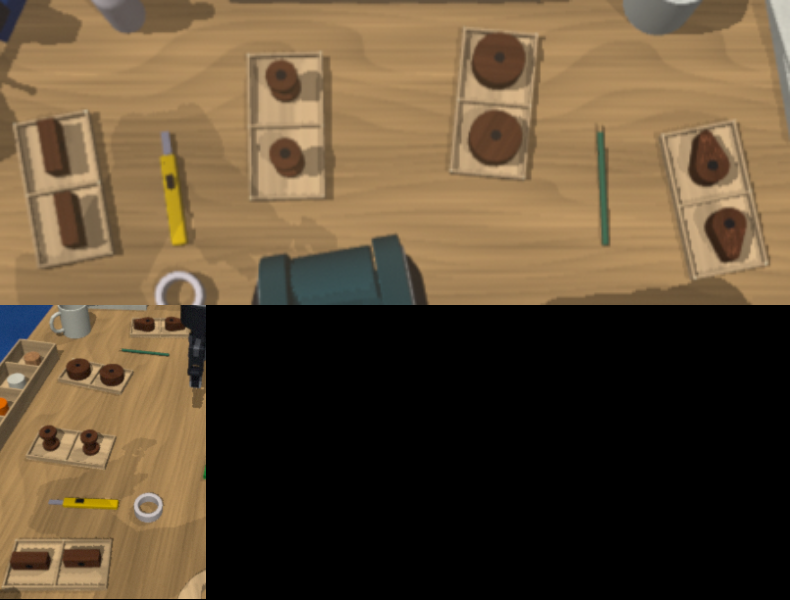

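All four parts sit in their matching cells: block (68,218), spool (287,157), wheel (495,137) and cam (727,232). They are upright or flat as found, and the arm is clear.

```bash
python3 -c "
from workcell import bot
print(bot.sign_off())"
```

```text
the job is handed in; nothing more can be done
None
```

The wheel, spool, bearing block and cam are each in the empty cell of their matching tray, the same way up as found, and the job was handed in at about 25 s on the robot's clock.

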